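# Balance a ballasted arm on the knife edge and punch its pivot mark

### The job

The square bar is a counterweight arm that lies tipped over on the knife-edge stand: slide it gently along its length, across the little saddle that rocks on the knife edge, until, left alone, it balances level. Then, without disturbing it, push the punch above the knife edge down on to the balanced bar with light pressure to mark the pivot point, let the punch spring back up and leave the bar balancing level. Never punch the bar while it is tipped, load the knife edge only lightly (under 25 N), and leave the other things on the bench where they are.

Things in the scene. Friction and masses are not known exactly. Their poses are not given: they have to be found in the camera images.
- stand: Balancing stand, fixed to the bench. Origin: centre of its underside, on the bench right under the knife edge; z up; the bar lies along its y axis. Dark base plate 66 mm (x) by 230 mm (y), 12 mm thick, with a 120 by 40 mm cross foot. Its dark arch over the knife has posts at x = +47 and -47 mm (10 by 16 mm) and a crossbar 115 to 127 mm above the bench that guides the punch.
- saddle_top (a point): Middle of the top of the small brass saddle that rocks on the stand's upright knife edge and carries the bar: 24 mm (x) by 20 mm (y), 6 mm thick; top 60 mm above the bench. The edge runs along x, right under its middle. The knife must not be loaded over 25 N.
- saddle (a joint): Rocking of the saddle on the knife edge, rad: 0 level, positive with the +y side up, stops at 0.085 either way. The bar lies flat on it when nearly balanced, with a slight centring spring: it then tilts about 0.012 rad for each mm that its balance point lies off the knife edge, and comes to rest within a second.
- rest_plus (a point): Middle of the top of the low rest at the stand's y = +90 mm; the same at y = -90 mm. Tops (10 mm in y) 51 mm above the bench: they catch a tipped bar. Each lies between two slippery white cheeks (20.4 mm apart inside, 6 mm thick, tops 80 mm above the bench) that keep the bar along y.
- bar_mid (a point): Centre (half length, half height) of the loose square aluminium tube: 310 mm along its y axis (the stand's y), 16 by 16 mm, about 0.35 kg, black plugs in both ends; z up when level. It lies across the saddle, between the cheeks. Level, its centre is 68 mm and its top 76 mm above the bench. At the start its middle lies 35 to 55 mm from the knife edge to the stand's +y, its +y end down.
- bar_end (a point): Centre of the bar's +y end face. Ballast is fixed unseen inside: the bar balances at a point up to 23 mm to either side of its middle, new each time. It is level only with that point over the knife edge (within about 2 mm); further off it tips 0.1 rad on to the rest on the heavy side. It slides under 1 to 3 N; a touching finger can hold it by friction: let go to see.
- punch_cap (a point): Centre of the top of the punch's round steel cap (30 mm diameter, 10 mm thick, 10 mm shaft) straight above the knife edge; 166 mm above the bench when up. Pressed straight down; a spring (about 1.3 N up, 2.8 N when the tip meets the bar) lifts it again. Its conical tip stands 10 mm above a level bar.
- punch (a joint): Downward travel of the punch in m: 0 up, about 0.010 when its tip meets the level bar on the saddle (stiff from there on), at most 0.016. The mark takes more than 4 N on the bar (beyond the spring) for a tenth of a second, and less than 20 N.
- bur_block: Bystander: round wooden block, 60 mm diameter, with small upright burs, 58 mm tall; origin under its centre.
- ball_vise: Bystander: steel engraving ball on a black rubber ring, 92 mm diameter, 84 mm tall; origin under its centre.
- stone_box: Bystander: white plastic box 70 by 100 mm, 32 mm tall; origin under its centre.
- tumbler: Bystander: empty glass, 72 mm diameter, 85 mm tall; origin under its centre.
Mind the look-alikes: they are no part of the job. Of the things that look like the stand, the largest one is meant.

How it is judged:
By the outcome, as a careful person would: the job done as asked, in the order asked, and still so for the second after the job is handed in, with the robot touching nothing.
It also fails if it takes over 72 s, if anything falls off the work surface, if the arm or the gripper's body presses on something with over 40 N, if the wrist force passes 120 N, or if a joint passes its speed limit or range.

### The arm

A 6-joint arm with a two-finger parallel gripper is mounted at the origin on the work surface. World frame = base frame: x ahead of the robot, y to its left, z up, the work surface at z = 0. Lengths are in m, angles in rad, forces in N, time in s.
With the tool pointing down it reaches from about 0.375 to 0.9 m from the base axis. Payload 3.1 kg.
Tool frame: the origin (TCP) lies midway between the tips of the shut fingers; the grasp point (between the pads) lies robot.grip_point_offset behind it (robot.grip_point_offset is the distance from the TCP to the grasp point, in m); z points along the fingers, y is the direction in which the jaws open and shut (so a half turn about z gives the same grasp; the last joint's range is limited). The gripper opens to 87 mm and grips with 3 to 60 N. Pads are 19 mm wide; open, the fingers measure 117 mm over their backs; the gripper's body (75 mm by 190 mm) begins 51 mm behind the grasp point.
Start: joints at [1.02, 0.527, 1.433, -0, 1.181, -0.178], TCP at [0.228, 0.582, 0.223] pointing down, gripper open.
Joint ranges: [-3.08, 3.08], [-0.75, 2.2], [0.22, 2.44], [-1.43, 4.57], [0, 2.65], [-2.85, 2.85]. Speed limits (rad/s): [2.79, 2.79, 3.14, 3.14, 3.14, 3.14].

### API

Orientations are given as a unit quaternion [x, y, z, w].
In Python, from rig import robot, cams, hand_in gives the robot as it stands. The module is installed in compiled form; this text tells all that it offers.
- The arm moves only by the tool send_rows, never from a script. Its argument "steps" is one flat list of numbers, 5 for each row, row after row: the finger opening in m, from 0 to 0.087, then the shift along the tool's x, y, z in m, then the turn about the tool's z in rad. A call has 1 to 8 rows; each row is the pose to reach, as a shift and turn from the pose measured when the call began, along the tool's axes at that moment; what a row does not reach only later rows make up. A row lasts 1/8 s, in which the tool goes at most 62.5 mm and 10.7 degrees, less where a joint would pass 70% of its speed; a pose out of reach is approached as far as the arm can. A call with a gripper value outside its range is refused whole. The fingers move at their own pace and stop on an object; "force" is the grip in N (left out, the last holds). Time passes only in rows, so rows that repeat a pose let the fingers close. It gives the time, the measured TCP pose, the force and the opening at its end, in the units of the state.
- robot.get_obs(): the state, without advancing time (a new reading comes with each control period).
- cams.camera(name): name is "side" or "top"; returns a dict with "color" (420x560x3 uint8, red, green, blue), "range_z" (420x560 float32, m along the optical axis (not along the pixel's ray), 0 where there is no reading), "intrinsics" (3x3 intrinsics, pixels), "k1" (the pictures are not rectified: a ray, as slopes to the right and down, at radius r is drawn at 1 + k1 r^2 times it, then the intrinsics apply), "extrinsics" (4x4, takes a point from camera to world coordinates). Camera axes: x right, y down, z forward; pixel columns grow to the right and rows downward; lengths in m; the calibration is good to about 2 mm. A picture is of the moment at which its call begins.
- hand_in(): hands the job in, once; it reports no verdict.
The state is a dict: "time": time; "q": joint angles; "joint_velocities": joint speeds; "joint_torque": joint torques, N m; "position": TCP position; "tool_rot": TCP orientation; "ft_force": force on the tool from outside, world axes, zero at the start; "moment": the same for the moment, N m; "grip_width": finger opening in m.
Only numpy, scipy, OpenCV 4.12 (cv2) and the standard library are available. Lean on these libraries where they do the work, as an engineer would, in place of code of your own. Each camera call takes 0.05 s, during which the arm holds its last target.

## Working session

There is one attempt and no reset: what is moved stays moved. The work goes in short steps, Python scripts to look and compute and a tool call to move; the robot and the scene stay as the last step left them, time stands still between calls to the robot, and variables do not carry over. Pictures are saved under pics/ and viewed, and the job is handed in when it is done.

Besides the shell and the picture viewer there is one more tool, called after "Call:" as name(argument=value, ...), one argument or row to a line, values as JSON. send_rows: Moves the arm, as the interface text tells. Its arguments: {"type":"object","properties":{"steps":{"type":"array","items":{"type":"number"}},"force":{"type":"number"}},"required":["steps"]}

```bash
mkdir -p pics; cat > h.py <<'E'
import numpy as np, cv2
from rig import robot, cams, hand_in
def grab(n,tag):
    c=cams.camera(n); np.savez(f'{tag}.npz',**c)
    cv2.imwrite(f'pics/{tag}.png',cv2.cvtColor(c['color'],cv2.COLOR_RGB2BGR)); return c
def load(tag): return dict(np.load(f'{tag}.npz'))
def rays(c,uv):
    K=c['intrinsics'];k=float(c['k1']);uv=np.atleast_2d(uv).astype(float)
    d=np.array([[k,0,0,0]]).ravel()
    p=cv2.undistortPoints(uv.reshape(-1,1,2),K,np.array([k,0,0,0,0.]),None,None,None).reshape(-1,2) if 0 else None
    xd=np.c_[(uv[:,0]-K[0,2])/K[0,0],(uv[:,1]-K[1,2])/K[1,1]]
    x=xd.copy()
    for _ in range(30): x=xd/(1+k*(x**2).sum(1,keepdims=True))
    return np.c_[x,np.ones(len(x))]
def onz(c,uv,z):
    r=rays(c,uv);T=c['extrinsics'];w=r@T[:3,:3].T
    s=(z-T[2,3])/w[:,2]; return T[:3,3]+w*s[:,None]
def bydepth(c,uv):
    uv=np.atleast_2d(uv);r=rays(c,uv);T=c['extrinsics']
    z=c['range_z'][uv[:,1].astype(int),uv[:,0].astype(int)]
    return (r*z[:,None])@T[:3,:3].T+T[:3,3]
def proj(c,P):
    P=np.atleast_2d(P);T=c['extrinsics'];q=(P-T[:3,3])@T[:3,:3]
    x=q[:,:2]/q[:,2:];x=x*(1+float(c['k1'])*(x**2).sum(1,keepdims=True));K=c['intrinsics']
    return np.c_[x[:,0]*K[0,0]+K[0,2],x[:,1]*K[1,1]+K[1,2]]
def crop(tag,u0,v0,u1,v1,s,out):
    im=cv2.imread(f'pics/{tag}.png')[v0:v1,u0:u1]
    cv2.imwrite(f'pics/{out}.png',cv2.resize(im,None,fx=s,fy=s,interpolation=cv2.INTER_CUBIC))
E
python3 -c "
from h import *
np.set_printoptions(precision=4,suppress=True)
for n in ('side','top'):
    c=grab(n,n+'0');print(c['extrinsics'],c['intrinsics'],c['k1'])
o=robot.get_obs();print(o, robot.grip_point_offset)
"
```

```text
[[ 0.9925 -0.093   0.0792  0.5189]
 [-0.1221 -0.7356  0.6664 -0.8987]
 [-0.0037 -0.671  -0.7414  1.0814]
 [ 0.      0.      0.      1.    ]] [[432.1573   0.     280.9795]
 [  0.     432.1573 210.4423]
 [  0.       0.       1.    ]] -0.11383203082916707
[[ 0.0289 -0.9955  0.0898  0.5109]
 [-0.9994 -0.0303 -0.0143 -0.0395]
 [ 0.017  -0.0893 -0.9959  1.4191]
 [ 0.      0.      0.      1.    ]] [[492.3808   0.     274.6865]
 [  0.     492.3808 210.092 ]
 [  0.       0.       1.    ]] -0.04030096175984364
{'time': 0.1, 'q': array([ 1.0195,  0.5284,  1.4338,  0.    ,  1.1814, -0.1785]), 'joint_velocities': array([ 0.0008, -0.0023, -0.0034,  0.0011,  0.0009,  0.0002]), 'joint_torque': array([ -0.0002, -44.0988, -17.7152,   0.0635,   0.0534,  -0.    ]), 'position': array([0.2273, 0.5815, 0.2216]), 'tool_rot': array([ 0.1853,  0.9827, -0.0009, -0.0004]), 'ft_force': array([ 0.2427, -0.2063,  0.4769]), 'moment': array([0.0213, 0.0587, 0.0284]), 'grip_width': 0.08722782595663996} 0.0187
```

View pics/side0.png

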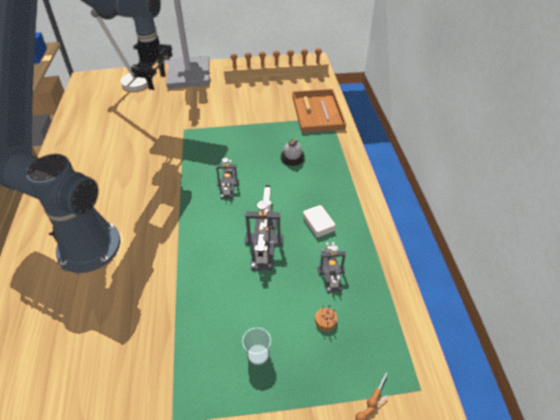

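View pics/top0.png

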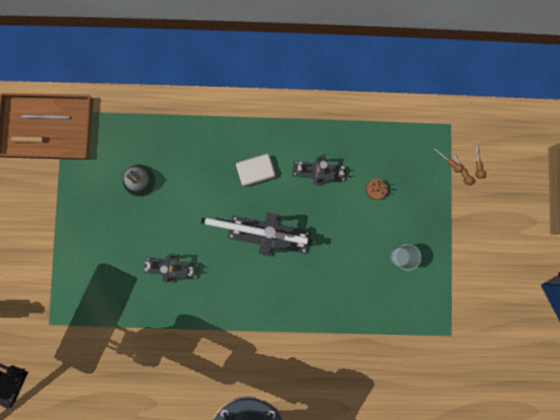

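```bash
python3 -c "
from h import *
crop('top0',190,200,320,270,6,'ct0'); crop('side0',230,175,300,280,6,'cs0')"
```

```text
(no output)
```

View pics/ct0.png

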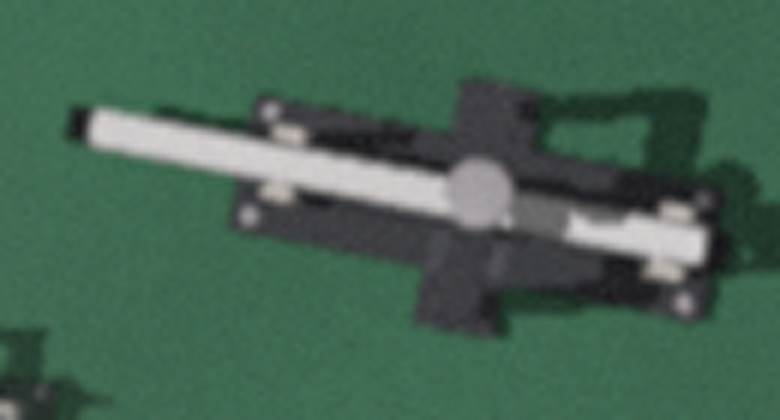

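View pics/cs0.png

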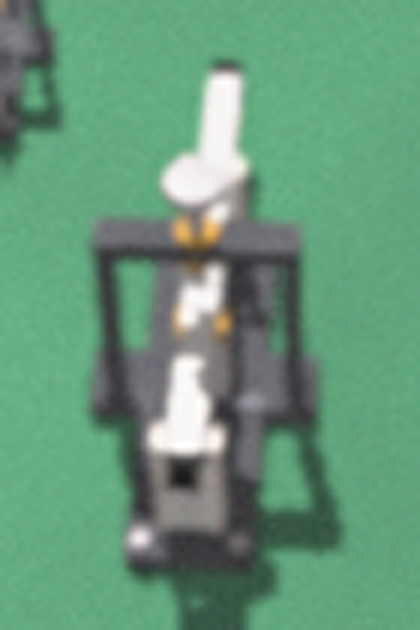

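```bash
python3 -c "
from h import *
np.set_printoptions(precision=4,suppress=True)
c=load('top0');f=lambda a:np.array(a)/6+[190,200]
cap=onz(c,f([[480,192]]),.166);print('cap',cap)
b=onz(c,f([[258,97],[235,228],[718,185],[695,320]]),.012);print('base',b,b.mean(0))
ft=onz(c,f([[462,78],[540,95],[415,322],[497,336]]),.012);print('foot',ft,ft.mean(0))
ch=onz(c,f([[290,133],[278,190],[680,210],[662,268]]),.08);print('cheeks',ch,ch.mean(0), ch[:2].mean(0)-ch[2:].mean(0))
e=onz(c,f([[70,124]]),.056);e2=onz(c,f([[722,246]]),.087);print('ends',e,e2,np.linalg.norm(e-e2))
s=load('side0');g=lambda a:np.array(a)/6+[230,175]
print('sidecap',onz(s,g([[205,178]]),.166))
print('side -y end top',onz(s,g([[187,445]]),.085), '+y end', onz(s,g([[227,64]]),.056))
for n,p in dict(bur=(377,188),ball=(137,180),box=(255,170),tum=(406,257),st2=(322,169),st3=(171,268)).items(): print(n,onz(c,[p],.05))
"
```

```text
cap [[ 0.5676 -0.0473  0.166 ]]
base [[ 0.6167  0.059   0.012 ]
 [ 0.5539  0.0677  0.012 ]
 [ 0.5812 -0.1616  0.012 ]
 [ 0.5167 -0.1522  0.012 ]] [ 0.5671 -0.0468  0.012 ]
foot [[ 0.6287 -0.038   0.012 ]
 [ 0.6217 -0.0755  0.012 ]
 [ 0.5119 -0.0192  0.012 ]
 [ 0.5064 -0.0583  0.012 ]] [ 0.5672 -0.0478  0.012 ]
cheeks [[ 0.5956  0.0392  0.08  ]
 [ 0.5696  0.0437  0.08  ]
 [ 0.566  -0.1387  0.08  ]
 [ 0.5395 -0.1312  0.08  ]] [ 0.5677 -0.0468  0.08  ] [0.0299 0.1764 0.    ]
ends [[0.5982 0.1422 0.056 ]] [[ 0.55   -0.1576  0.087 ]] 0.30520297695942467
sidecap [[ 0.5712 -0.0474  0.166 ]]
side -y end top [[ 0.5504 -0.1452  0.085 ]] +y end [[0.5982 0.1406 0.056 ]]
bur [[ 0.7056 -0.3458  0.05  ]]
ball [[0.7073 0.3291 0.05  ]]
box [[ 0.7458 -0.0006  0.05  ]]
tum [[ 0.5141 -0.4293  0.05  ]]
st2 [[ 0.7547 -0.1893  0.05  ]]
st3 [[0.4652 0.2222 0.05  ]]
```

```bash
cat >> h.py <<'E'
O=np.array([.5675,-.0472]);A=0.165
SY=np.array([np.sin(A),np.cos(A)]);SX=np.array([np.cos(A),-np.sin(A)])
from scipy.spatial.transform import Rotation as Ro
def st(x,y): return O+x*SX+y*SY
def obs():
    o=robot.get_obs();p=o['position'];d=p[:2]-O
    print('t',round(o['time'],2),'p',p.round(4),'stand xy',(d@SX).round(4),(d@SY).round(4),'F',np.round(o['ft_force'],2),'w',round(o['grip_width'],4)); return o
def go(sx,sy,z,yaw=None):
    o=obs();R=Ro.from_quat(o['tool_rot']).as_matrix()
    t=np.r_[st(sx,sy),z];d=R.T@(t-o['position'])
    ang=np.arctan2(R[1,1],R[0,1]);w=(np.pi/2-A if yaw is None else yaw)
    print('delta',d.round(4),'turn',round(-(w-ang),4))
def bar(c,ylim=(-.16,.22)):
    # depth points on the bar top, in stand frame: fit z=a+b*y
    H,W=c['range_z'].shape;uu,vv=np.meshgrid(np.arange(W),np.arange(H))
    m=c['range_z']>0;uv=np.c_[uu[m],vv[m]];P=bydepth(c,uv)
    d=P[:,:2]-O;x=d@SX;y=d@SY;return np.c_[x,y,P[:,2]]
E
python3 -c "
from h import *
go(0,.237,.22)
P=bar(load('top0'))
k=(abs(P[:,0])<.004)&(P[:,1]>-.14)&(P[:,1]<.22)&(P[:,2]>.03)&(P[:,2]<.2)
Q=P[k];Q=Q[np.argsort(Q[:,1])]
for q in Q[::3]:print(q.round(4))
" 
```

```text
t 0.1 p [0.2273 0.5815 0.2216] stand xy -0.4389 0.5643 F [ 0.24 -0.21  0.48] w 0.0872
delta [-0.497  -0.2297  0.0019] turn -0.2078
[ 0.0014 -0.1139  0.0831]
[-0.0019 -0.1116  0.0846]
[ 0.0004 -0.1086  0.0825]
[-0.0003 -0.1057  0.0851]
[-0.0037 -0.1031  0.091 ]
[-0.0013 -0.1004  0.0842]
[ 0.0005 -0.0967  0.092 ]
[ 0.     -0.0941  0.0919]
[-0.0004 -0.0916  0.0892]
[-0.0006 -0.0894  0.0822]
[-0.0013 -0.0865  0.0861]
[ 0.0008 -0.0833  0.0865]
[ 0.0003 -0.0807  0.0848]
[-0.0003 -0.0779  0.088 ]
[-0.0009 -0.0752  0.0888]
[-0.0014 -0.0725  0.0893]
[ 0.0009 -0.0696  0.0845]
[ 0.0003 -0.0669  0.086 ]
[-0.0004 -0.064   0.0899]
[-0.0007 -0.0615  0.0869]
[-0.0013 -0.0588  0.0884]
[ 0.001  -0.0558  0.0831]
[ 0.0006 -0.0532  0.0819]
[-0.0001 -0.0504  0.086 ]
[-0.0003 -0.048   0.0784]
[-0.0012 -0.0451  0.0865]
[ 0.0012 -0.0421  0.0808]
[ 0.0006 -0.0393  0.0826]
[ 0.0002 -0.0368  0.0784]
[-0.0004 -0.0341  0.0797]
[-0.0009 -0.0314  0.0797]
[ 0.0011 -0.0282  0.0829]
[ 0.0007 -0.0256  0.0796]
[ 0.0001 -0.0229  0.0813]
[ 0.0024 -0.0197  0.0784]
[ 0.0019 -0.017   0.0783]
[-0.0032 -0.011   0.1724]
[-0.003
[... 1159 characters left out ...]
0012 0.1172 0.0649]
[0.0006 0.1198 0.0659]
[1.000e-04 1.224e-01 6.660e-02]
[-0.0005  0.125   0.0674]
[-0.0008  0.1281  0.0628]
[-0.0013  0.131   0.0611]
[0.0008 0.134  0.0635]
[0.0002 0.1367 0.0638]
[0.0024 0.1399 0.0643]
[0.0018 0.1424 0.0657]
[0.0012 0.1452 0.0654]
[-0.0017  0.1481  0.0578]
[0.003  0.1513 0.0637]
[-0.0002  0.1538  0.0605]
[-0.0006  0.1568  0.0586]
[0.0039 0.1597 0.0661]
[0.0034 0.1625 0.0656]
[0.0004 0.1651 0.0617]
[-1.000e-04  1.679e-01  6.090e-02]
[0.0019 0.1708 0.0634]
[-0.0011  0.1737  0.0579]
[-0.0017  0.1762  0.0589]
[-0.0021  0.1791  0.0575]
[-0.0026  0.1821  0.0561]
[-0.0034  0.184   0.0617]
[-0.0037  0.1873  0.0575]
[-0.0016  0.1903  0.0593]
[0.0004 0.1933 0.0613]
```

Call:
send_rows(
  steps=[0.0,-0.05,-0.023,0,-0.03,0.0,-0.1,-0.046,0,-0.06,0.0,-0.15,-0.069,0,-0.09,0.0,-0.2,-0.092,0,-0.12,0.0,-0.25,-0.115,0,-0.15,0.0,-0.3,-0.138,0,-0.18,0.0,-0.35,-0.161,0,-0.208,0.0,-0.35,-0.161,0,-0.208],
  force=10,
)

```text
time: 1.1
position: [0.4975, 0.3012, 0.2215]
tool_rot: [0.085, 0.996, -0.001, 0.0]
ft_force: [-0.1, -0.3, -0.2]
grip_width: 0.0147
```

```bash
python3 -c "
from h import *
go(0,.237,.10)"
```

```text
t 1.1 p [0.4975 0.3012 0.2215] stand xy -0.1263 0.3321 F [-0.1  -0.28 -0.23] w 0.0147
delta [-0.1268 -0.0942  0.1217] turn -0.0055
```

Call:
send_rows(
  steps=[0.0,-0.045,-0.031,0,-0.005,0.0,-0.09,-0.062,0,-0.005,0.0,-0.127,-0.094,0.02,-0.005,0.0,-0.127,-0.094,0.07,-0.005,0.0,-0.127,-0.094,0.12,-0.005,0.0,-0.127,-0.094,0.155,-0.005,0.0,-0.127,-0.094,0.183,-0.005,0.0,-0.127,-0.094,0.183,-0.005],
)

```text
time: 2.1
position: [0.6036, 0.1873, 0.0361]
tool_rot: [0.082, 0.997, -0.002, -0.003]
ft_force: [-0.3, 0.2, 1.0]
grip_width: 0.0004
```

```bash
python3 -c "
from h import *
go(0,.190,.037)
grab('side','s1');grab('top','t1');crop('s1',220,120,330,280,5,'cs1');crop('t1',170,190,330,280,5,'ct1')
"
```

```text
t 2.1 p [0.6036 0.1873 0.0361] stand xy -0.0029 0.2373 F [-0.33  0.25  0.98] w 0.0004
delta [-0.0028 -0.0473 -0.0008] turn 0.0004
```

View pics/cs1.png

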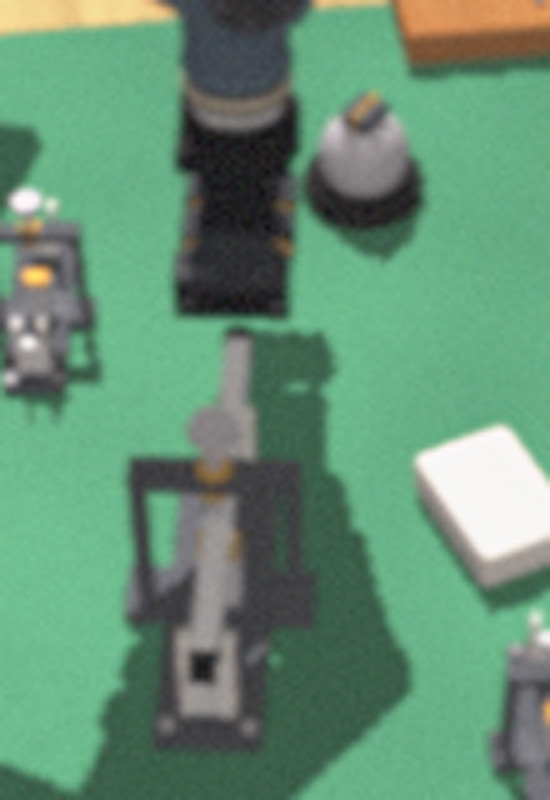

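View pics/ct1.png

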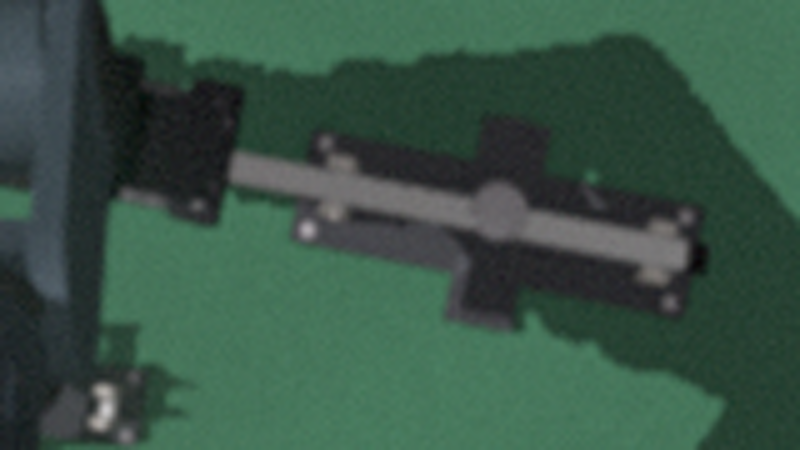

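Call:
send_rows(
  steps=[0.0,-0.003,-0.01,0,0,0.0,-0.003,-0.018,0,0,0.0,-0.003,-0.023,0,0,0.0,-0.003,-0.027,0,0,0.0,-0.003,-0.031,0,0,0.0,-0.003,-0.035,0,0,0.0,-0.003,-0.039,0,0,0.0,-0.003,-0.043,0,0],
)

```text
time: 3.2
position: [0.6029, 0.145, 0.0395]
tool_rot: [0.082, 0.997, -0.001, 0.001]
ft_force: [1.3, 3.8, 2.4]
grip_width: 0.0004
```

```bash
cat >> h.py <<'E'
def tilt(tag):
    P=bar(load(tag))
    k=(abs(P[:,0])<.0055)&(P[:,1]>-.2)&(P[:,1]<.13)&(abs(P[:,1])>.02)&(P[:,2]>.05)&(P[:,2]<.1)
    Q=P[k];pf=np.polyfit(Q[:,1],Q[:,2],1)
    for _ in range(3):
        r=Q[:,2]-np.polyval(pf,Q[:,1]);g=abs(r)<3*np.median(abs(r));pf=np.polyfit(Q[g,1],Q[g,2],1)
    print(tag,'slope %.4f z0 %.4f n %d ymin %.4f ymax %.4f sd %.4f'%(pf[0],pf[1],g.sum(),Q[g,1].min(),Q[g,1].max(),r.std()))
E
python3 -c "
from h import *
tilt('top0');tilt('t1');obs();grab('top','t2');tilt('t2')
"
```

```text
top0 slope -0.1001 z0 0.0782 n 295 ymin -0.1136 ymax 0.1299 sd 0.0029
t1 slope -0.1050 z0 0.0781 n 291 ymin -0.1140 ymax 0.1300 sd 0.0027
t 3.2 p [0.6029 0.145  0.0395] stand xy 0.0034 0.1954 F [1.26 3.82 2.37] w 0.0004
t2 slope -0.1078 z0 0.0782 n 271 ymin -0.1221 ymax 0.1063 sd 0.0026
```

Call:
send_rows(
  steps=[0.0,0.003,-0.003,0,0,0.0,0.003,-0.006,0,0,0.0,0.003,-0.009,0,0,0.0,0.003,-0.012,0,0,0.0,0.003,-0.012,0,0,0.0,0.003,-0.004,0,0,0.0,0.003,-0.002,0,0,0.0,0.003,-0.002,0,0],
)

```text
time: 4.25
position: [0.5991, 0.1429, 0.0391]
tool_rot: [0.082, 0.997, -0.001, -0.0]
ft_force: [-0.1, 0.8, -0.4]
grip_width: 0.0002
```

```bash
python3 -c "
from h import *
obs();grab('top','t3');tilt('t3');crop('t3',170,190,330,280,5,'ct3')
"
```

```text
t 4.25 p [0.5991 0.1429 0.0391] stand xy -0.0001 0.1927 F [-0.12  0.75 -0.45] w 0.0002
t3 slope -0.0988 z0 0.0780 n 288 ymin -0.1351 ymax 0.1035 sd 0.0029
```

View pics/ct3.png

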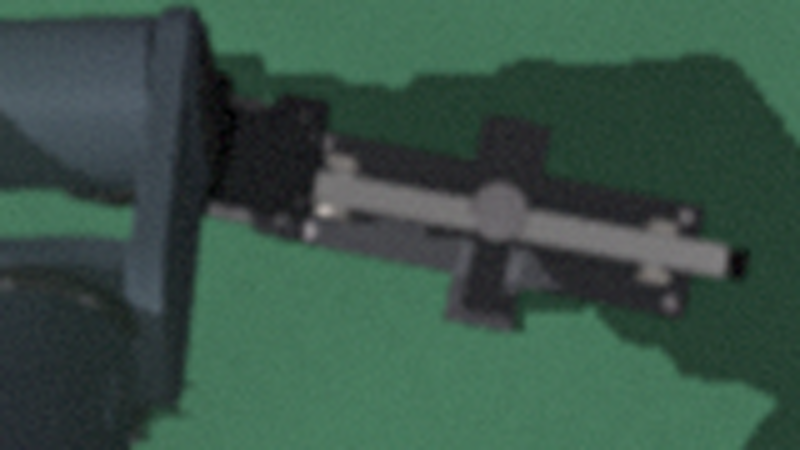

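Call:
send_rows(
  steps=[0.0,0,-0.007,0,0,0.0,0,-0.01,0,0,0.0,0,-0.013,0,0,0.0,0,-0.016,0,0,0.0,0,-0.016,0,0,0.0,0,-0.008,0,0,0.0,0,-0.008,0,0,0.0,0,-0.008,0,0],
)

```text
time: 5.3
position: [0.5977, 0.135, 0.039]
tool_rot: [0.082, 0.997, -0.001, -0.0]
ft_force: [0.4, 0.2, -0.5]
grip_width: 0.0011
```

```bash
python3 -c "
from h import *
obs();grab('top','t4');tilt('t4')
"
```

```text
t 5.3 p [0.5977 0.135  0.039 ] stand xy -0.0002 0.1846 F [ 0.43  0.22 -0.54] w 0.0011
t4 slope -0.0986 z0 0.0776 n 279 ymin -0.1417 ymax 0.0947 sd 0.0029
```

Middle ≈ +13 mm, still tipped (+y down). Next 6 mm.

Call:
send_rows(
  steps=[0.0,0,-0.005,0,0,0.0,0,-0.008,0,0,0.0,0,-0.011,0,0,0.0,0,-0.014,0,0,0.0,0,-0.014,0,0,0.0,0,-0.006,0,0,0.0,0,-0.006,0,0,0.0,0,-0.006,0,0],
)

```text
time: 6.35
position: [0.5965, 0.129, 0.0389]
tool_rot: [0.082, 0.997, -0.001, -0.0]
ft_force: [-0.2, 0.4, 0.8]
grip_width: 0.0004
```

```bash
python3 -c "
from h import *
obs();grab('top','t5');tilt('t5')
"
```

```text
t 6.35 p [0.5965 0.129  0.0389] stand xy -0.0003 0.1786 F [-0.21  0.43  0.78] w 0.0004
t5 slope -0.0955 z0 0.0773 n 281 ymin -0.1470 ymax 0.0890 sd 0.0026
```

Call:
send_rows(
  steps=[0.0,0,-0.005,0,0,0.0,0,-0.008,0,0,0.0,0,-0.011,0,0,0.0,0,-0.014,0,0,0.0,0,-0.014,0,0,0.0,0,-0.006,0,0,0.0,0,-0.006,0,0,0.0,0,-0.006,0,0],
)

```text
time: 7.4
position: [0.5954, 0.1231, 0.0388]
tool_rot: [0.081, 0.997, -0.002, -0.001]
ft_force: [-0.5, 0.1, 0.4]
grip_width: -0.0
```

```bash
python3 -c "
from h import *
obs();grab('top','t6');tilt('t6')
"
```

```text
t 7.4 p [0.5954 0.1231 0.0388] stand xy -0.0005 0.1725 F [-0.46  0.14  0.42] w -0.0
t6 slope -0.0950 z0 0.0780 n 276 ymin -0.1535 ymax 0.0824 sd 0.0027
```

Call:
send_rows(
  steps=[0.0,0,-0.005,0,0,0.0,0,-0.008,0,0,0.0,0,-0.011,0,0,0.0,0,-0.013,0,0,0.0,0,-0.013,0,0,0.0,0,-0.005,0,0,0.0,0,-0.005,0,0,0.0,0,-0.005,0,0],
)

```text
time: 8.45
position: [0.5944, 0.1181, 0.0387]
tool_rot: [0.081, 0.997, -0.002, -0.001]
ft_force: [0.4, 0.2, 0.7]
grip_width: 0.0003
```

```bash
python3 -c "
from h import *
obs();grab('top','t7');tilt('t7')
"
```

```text
t 8.45 p [0.5944 0.1181 0.0387] stand xy -0.0006 0.1675 F [0.41 0.23 0.71] w 0.0003
t7 slope -0.0922 z0 0.0772 n 280 ymin -0.1591 ymax 0.0771 sd 0.0025
```

Call:
send_rows(
  steps=[0.0,0,-0.005,0,0,0.0,0,-0.008,0,0,0.0,0,-0.011,0,0,0.0,0,-0.013,0,0,0.0,0,-0.013,0,0,0.0,0,-0.005,0,0,0.0,0,-0.005,0,0,0.0,0,-0.005,0,0],
)

```text
time: 9.5
position: [0.5935, 0.1132, 0.0387]
tool_rot: [0.081, 0.997, -0.002, -0.001]
ft_force: [0.5, -0.2, -0.0]
grip_width: 0.0006
```

```bash
python3 -c "
from h import *
obs();grab('top','t8');tilt('t8');grab('top','t8b');tilt('t8b')
"
```

```text
t 9.5 p [0.5935 0.1132 0.0387] stand xy -0.0007 0.1624 F [ 0.46 -0.19 -0.02] w 0.0006
t8 slope -0.0222 z0 0.0776 n 271 ymin -0.1659 ymax 0.0713 sd 0.0029
t8b slope -0.0225 z0 0.0768 n 282 ymin -0.1661 ymax 0.0715 sd 0.0028
```

```bash
python3 -c "
from h import *
for t in ('t8','top0'):
  P=bar(load(t))
  for x0,x1 in ((.05,.1),(-.1,-.05)):
    k=(P[:,0]>x0)&(P[:,0]<x1)&(abs(P[:,1])<.25)&(abs(P[:,2])<.012)&(abs(P[:,1])>.03)
    print(t,k.sum(),np.polyfit(P[k,1],P[k,2],1))
  k=(abs(P[:,0])<.09)&(abs(P[:,1])<.2)&(abs(P[:,2])<.012)
  A_=np.c_[P[k,:2],np.ones(k.sum())];print(np.linalg.lstsq(A_,P[k,2],rcond=None)[0])
obs();grab('top','t9');tilt('t9')
grab('side','s9');tilt('s9');crop('s9',220,120,330,280,5,'cs9')
"
```

```text
t8 2285 [-0.00045634  0.00214908]
t8 1987 [-0.00067401  0.00195162]
[0.00094852 0.00118312 0.00268704]
top0 2605 [-0.00025347  0.00207338]
top0 2676 [-0.0003865   0.00196229]
[ 0.00073771 -0.00017012  0.00251344]
t 9.6 p [0.5935 0.113  0.0387] stand xy -0.0006 0.1623 F [ 0.05 -0.01  0.11] w 0.0006
t9 slope -0.0234 z0 0.0772 n 278 ymin -0.1666 ymax 0.0710 sd 0.0026
s9 slope -0.0217 z0 0.0750 n 146 ymin -0.1689 ymax 0.1079 sd 0.0049
```

View pics/cs9.png

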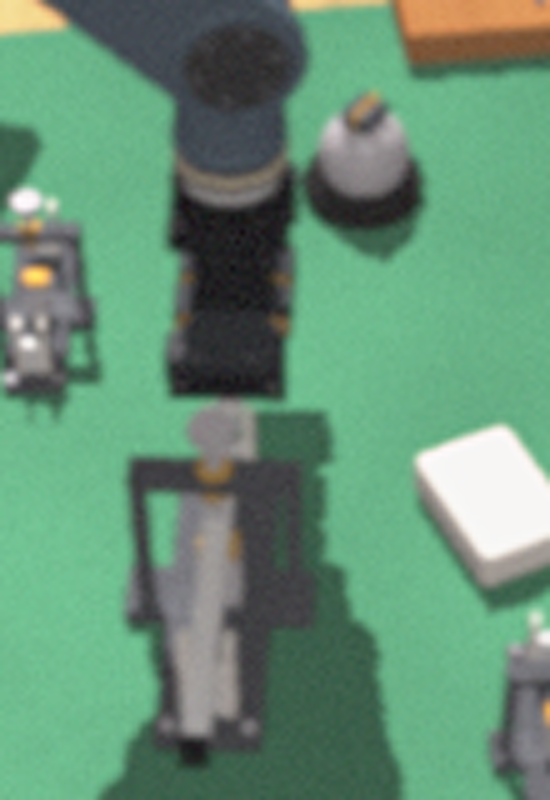

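Call:
send_rows(
  steps=[0.0,0,-0.004,0,0,0.0,0,-0.006,0,0,0.0,0,-0.008,0,0,0.0,0,-0.009,0,0,0.0,0,-0.0098,0,0,0.0,0,-0.0098,0,0,0.0,0,-0.004,0,0,0.0,0,0.004,0,0],
)

```text
time: 10.7
position: [0.5941, 0.117, 0.0386]
tool_rot: [0.081, 0.997, -0.002, -0.001]
ft_force: [-0.2, 0.7, 0.4]
grip_width: 0.0004
```

Call:
send_rows(
  steps=[0.0,0,0.01,0,0,0.0,0,0.02,0,0,0.0,0,0.03,0,0,0.0,0,0.03,0,0,0.0,0,0.03,0,0,0.0,0,0.03,0,0],
)

```text
time: 11.45
position: [0.5989, 0.1462, 0.0385]
tool_rot: [0.082, 0.997, -0.002, -0.001]
ft_force: [-0.2, 0.1, 0.3]
grip_width: 0.0008
```

```bash
python3 -c "
from h import *
obs()
for i in 'abcd':
  grab('top','t10'+i);tilt('t10'+i)
"
```

```text
t 11.45 p [0.5989 0.1462 0.0385] stand xy -0.0008 0.196 F [-0.22  0.12  0.33] w 0.0008
t10a slope 0.0160 z0 0.0772 n 329 ymin -0.1707 ymax 0.1057 sd 0.0027
t10b slope 0.0180 z0 0.0773 n 330 ymin -0.1704 ymax 0.1053 sd 0.0026
t10c slope 0.0178 z0 0.0772 n 339 ymin -0.1695 ymax 0.1056 sd 0.0031
t10d slope 0.0147 z0 0.0772 n 334 ymin -0.1703 ymax 0.1056 sd 0.0029
```

Call:
send_rows(
  steps=[0.0,0,0,-0.06,0,0.0,0,0,-0.12,0,0.0,0,0,-0.18,0,0.0,0,-0.05,-0.19,0,0.0,0,-0.11,-0.19,0,0.0,0,-0.17,-0.19,0,0.0,0,-0.23,-0.19,0,0.0,0,-0.29,-0.19,0],
)

```text
time: 12.65
position: [0.5516, -0.141, 0.2299]
tool_rot: [0.082, 0.997, -0.002, -0.001]
ft_force: [1.8, 0.1, -0.4]
grip_width: 0.0001
```

```bash
python3 -c "
from h import *
go(0,-.215,.039)
"
```

```text
t 12.65 p [ 0.5516 -0.141   0.2299] stand xy -0.0003 -0.0952 F [ 1.79  0.05 -0.42] w 0.0001
delta [-0.0003 -0.119   0.1914] turn 0.0013
```

Call:
send_rows(
  steps=[0.0,0,-0.06,0,0,0.0,0,-0.119,0,0,0.0,0,-0.119,0.05,0,0.0,0,-0.119,0.1,0,0.0,0,-0.119,0.15,0,0.0,0,-0.119,0.18,0,0.0,0,-0.119,0.191,0,0.0,0,-0.119,0.191,0],
)

```text
time: 13.65
position: [0.5318, -0.2592, 0.0392]
tool_rot: [0.082, 0.997, -0.002, -0.001]
ft_force: [0.3, 0.6, -0.8]
grip_width: 0.0003
```

```bash
python3 -c "
from h import *
go(0,-.181,.039)
for n in 'ab': grab('top','t11'+n);tilt('t11'+n)
crop('t11a',170,190,330,280,5,'ct11')
P=bar(load('t11a'));k=(abs(P[:,0])<.006)&(P[:,1]>.12)&(P[:,1]<.18)
Q=P[k];Q=Q[np.argsort(Q[:,1])];print(Q[Q[:,2]>.05][-6:].round(4))
"
```

```text
t 13.65 p [ 0.5318 -0.2592  0.0392] stand xy -0.0004 -0.215 F [ 0.32  0.63 -0.83] w 0.0003
delta [-0.0004  0.034   0.0001] turn 0.0012
t11a slope 0.0122 z0 0.0773 n 315 ymin -0.1702 ymax 0.1297 sd 0.0028
t11b slope 0.0165 z0 0.0772 n 319 ymin -0.1702 ymax 0.1300 sd 0.0026
[[ 0.0023  0.1358  0.0781]
 [ 0.0049  0.1361  0.0804]
 [-0.0035  0.1377  0.0748]
 [-0.0008  0.1381  0.0764]
 [ 0.0042  0.1384  0.0838]
 [-0.0042  0.1398  0.0804]]
```

View pics/ct11.png

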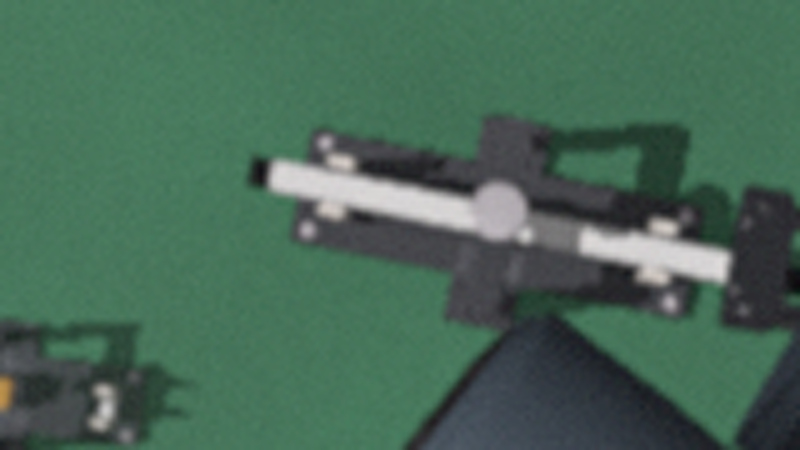

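Call:
send_rows(
  steps=[0.0,0,0.012,0,0,0.0,0,0.02,0,0,0.0,0,0.026,0,0,0.0,0,0.029,0,0,0.0,0,0.03,0,0,0.0,0,0.03,0,0,0.0,0,0.024,0,0,0.0,0,0.024,0,0],
)

```text
time: 14.75
position: [0.5368, -0.2371, 0.0406]
tool_rot: [0.082, 0.997, -0.003, 0.001]
ft_force: [-0.4, -0.4, -0.0]
grip_width: 0.0009
```

```bash
cat >> h.py <<'E'
def tt(tag,n=3):
    obs()
    for i in range(n): grab('top',f'{tag}{i}');tilt(f'{tag}{i}')
E
python3 -c "
from h import *
tt('t12')
"
```

```text
t 14.75 p [ 0.5368 -0.2371  0.0406] stand xy 0.0009 -0.1924 F [-0.38 -0.43 -0.  ] w 0.0009
t120 slope 0.0145 z0 0.0773 n 296 ymin -0.1528 ymax 0.1296 sd 0.0028
t121 slope 0.0179 z0 0.0771 n 298 ymin -0.1533 ymax 0.1289 sd 0.0027
t122 slope 0.0138 z0 0.0773 n 302 ymin -0.1530 ymax 0.1295 sd 0.0027
```

Call:
send_rows(
  steps=[0.0,0,0.004,0,0,0.0,0,0.007,0,0,0.0,0,0.0085,0,0,0.0,0,0.009,0,0,0.0,0,0.009,0,0,0.0,0,0.002,0,0,0.0,0,0,0,0,0.0,0,0,0,0],
)

```text
time: 15.9
position: [0.5366, -0.2369, 0.0405]
tool_rot: [0.082, 0.997, -0.003, 0.0]
ft_force: [1.0, -0.9, -0.3]
grip_width: 0.0005
```

```bash
python3 -c "
from h import *
tt('t13')
"
```

```text
t 15.9 p [ 0.5366 -0.2369  0.0405] stand xy 0.0006 -0.1922 F [ 1.   -0.93 -0.3 ] w 0.0005
t130 slope 0.0145 z0 0.0770 n 296 ymin -0.1535 ymax 0.1298 sd 0.0028
t131 slope 0.0114 z0 0.0774 n 298 ymin -0.1530 ymax 0.1299 sd 0.0026
t132 slope 0.0126 z0 0.0771 n 300 ymin -0.1531 ymax 0.1295 sd 0.0027
```

Call:
send_rows(
  steps=[0.0,0,0.005,0,0,0.0,0,0.008,0,0,0.0,0,0.0095,0,0,0.0,0,0.0098,0,0,0.0,0,0.0098,0,0,0.0,0,0.002,0,0,0.0,0,0,0,0,0.0,0,0,0,0],
)

```text
time: 17.05
position: [0.5364, -0.2367, 0.0404]
tool_rot: [0.082, 0.997, -0.003, 0.0]
ft_force: [-0.5, 0.0, 1.2]
grip_width: 0.0004
```

```bash
python3 -c "
from h import *
tt('t14',4)
"
```

```text
t 17.05 p [ 0.5364 -0.2367  0.0404] stand xy 0.0004 -0.192 F [-0.47  0.    1.21] w 0.0004
t140 slope 0.0165 z0 0.0775 n 289 ymin -0.1514 ymax 0.1299 sd 0.0028
t141 slope 0.0171 z0 0.0771 n 299 ymin -0.1529 ymax 0.1296 sd 0.0028
t142 slope 0.0153 z0 0.0773 n 302 ymin -0.1530 ymax 0.1298 sd 0.0028
t143 slope 0.0182 z0 0.0773 n 294 ymin -0.1531 ymax 0.1299 sd 0.0028
```

Call:
send_rows(
  steps=[0.0,0,0.006,0,0,0.0,0,0.009,0,0,0.0,0,0.0105,0,0,0.0,0,0.0108,0,0,0.0,0,0.0108,0,0,0.0,0,0.003,0,0,0.0,0,0,0,0,0.0,0,0,0,0],
)

```text
time: 18.25
position: [0.5363, -0.2365, 0.0404]
tool_rot: [0.082, 0.997, -0.002, 0.0]
ft_force: [-0.1, -1.4, -0.5]
grip_width: 0.0005
```

```bash
python3 -c "
from h import *
tt('t15',4)
"
```

```text
t 18.25 p [ 0.5363 -0.2365  0.0404] stand xy 0.0003 -0.1918 F [-0.09 -1.37 -0.49] w 0.0005
t150 slope 0.0020 z0 0.0775 n 294 ymin -0.1534 ymax 0.1285 sd 0.0030
t151 slope 0.0013 z0 0.0769 n 286 ymin -0.1530 ymax 0.1295 sd 0.0026
t152 slope 0.0032 z0 0.0774 n 298 ymin -0.1526 ymax 0.1297 sd 0.0027
t153 slope 0.0015 z0 0.0772 n 281 ymin -0.1505 ymax 0.1299 sd 0.0027
```

Call:
send_rows(
  steps=[0.0,0,-0.02,0,0,0.0,0,-0.03,-0.05,0,0.0,0,-0.03,-0.1,0,0.0,0,-0.03,-0.15,0,0.0,0,0.0,-0.17,0,0.0,0,0.04,-0.17,0,0.0,0,0.08,-0.17,0,0.0,0,0.12,-0.17,0],
)

```text
time: 19.45
position: [0.5563, -0.1171, 0.2102]
tool_rot: [0.083, 0.997, -0.003, 0.001]
ft_force: [0.6, 0.6, 0.6]
grip_width: 0.0004
```

```bash
python3 -c "
from h import *
go(0,0,.172)
"
```

```text
t 19.45 p [ 0.5563 -0.1171  0.2102] stand xy 0.0004 -0.0708 F [0.62 0.55 0.64] w 0.0004
delta [0.0005 0.071  0.0378] turn -0.0003
```

Call:
send_rows(
  steps=[0.0,0,0.03,0,0,0.0,0,0.055,0,0,0.0,0,0.071,0,0,0.0,0,0.071,0.012,0,0.0,0,0.071,0.024,0,0.0,0,0.071,0.034,0,0.0,0,0.071,0.036,0,0.0,0,0.071,0.036,0],
)

```text
time: 20.45
position: [0.568, -0.0476, 0.1735]
tool_rot: [0.083, 0.997, -0.003, 0.0]
ft_force: [0.9, 0.4, 0.8]
grip_width: 0.0003
```

```bash
python3 -c "
from h import *
tt('t16',2);grab('side','s16');crop('s16',220,120,330,280,5,'cs16');tilt('s16')
"
```

```text
t 20.45 p [ 0.568  -0.0476  0.1735] stand xy 0.0005 -0.0003 F [0.89 0.35 0.79] w 0.0003
t160 slope 0.0029 z0 0.0768 n 108 ymin -0.1684 ymax 0.1299 sd 0.0026
t161 slope 0.0008 z0 0.0773 n 102 ymin -0.1684 ymax 0.1298 sd 0.0028
s16 slope -0.0015 z0 0.0747 n 150 ymin -0.1711 ymax 0.0697 sd 0.0043
```

View pics/cs16.png

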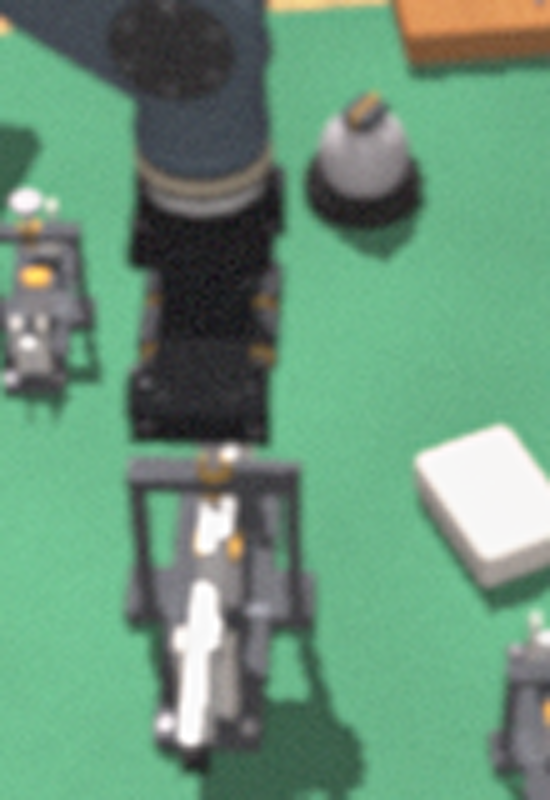

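```bash
python3 -c "
from h import *
c=load('s16');p=proj(c,[[.568,-.0476,.1735],[.568,-.0476,.166],[.568,-.0476,.24]]);print((p-[220,120])*5)
P=bar(load('s9'));k=(abs(P[:,0])<.03)&(abs(P[:,1])<.03)&(P[:,2]>.14)&(P[:,2]<.19);print(k.sum(),P[k].mean(0),P[k].min(0),P[k].max(0))
P=bar(load('t110'[:3]+'a'));k=(abs(P[:,0])<.03)&(abs(P[:,1])<.03)&(P[:,2]>.14)&(P[:,2]<.19);print(k.sum(),P[k].mean(0),P[k].min(0),P[k].max(0))
"
```

```text
[[214.87620912 415.209617  ]
 [215.32348307 424.07359252]
 [210.74621581 333.04231978]]
79 [-0.00384503 -0.00288573  0.16318564] [-0.01752522 -0.01536966  0.14128764] [0.0093065  0.01282497 0.16858696]
106 [-0.00126878  0.00212336  0.16714176] [-0.01605092 -0.01149455  0.15867022] [0.01329162 0.0159204  0.17518935]
```

Call:
send_rows(
  steps=[0.0,0,0,0.003,0,0.0,0,0,0.006,0,0.0,0,0,0.008,0,0.0,0,0,0.01,0,0.0,0,0,0.012,0,0.0,0,0,0.0135,0,0.0,0,0,0.0145,0,0.0,0,0,0.0145,0],
)

```text
time: 21.6
position: [0.5682, -0.0474, 0.1597]
tool_rot: [0.083, 0.997, -0.003, 0.001]
ft_force: [-1.3, 1.1, 1.2]
grip_width: 0.0006
```

```bash
python3 -c "
from h import *
obs();tt('t17',1);obs()
"
```

```text
t 21.6 p [ 0.5682 -0.0474  0.1597] stand xy 0.0007 -0.0 F [-1.28  1.12  1.18] w 0.0006
t 21.6 p [ 0.5682 -0.0474  0.1597] stand xy 0.0007 -0.0 F [-1.28  1.12  1.18] w 0.0006
t170 slope 0.0056 z0 0.0776 n 105 ymin -0.1679 ymax 0.1297 sd 0.0029
t 21.65 p [ 0.5683 -0.0474  0.1597] stand xy 0.0008 -0.0001 F [-0.47  1.33  1.69] w 0.0005
```

Call:
send_rows(
  steps=[0.0,0,0,0.001,0,0.0,0,0,0.002,0,0.0,0,0,0.0027,0,0.0,0,0,0.0027,0],
)

```text
time: 22.15
position: [0.5683, -0.0474, 0.157]
tool_rot: [0.083, 0.997, -0.003, 0.001]
ft_force: [-0.4, 0.1, 2.3]
grip_width: 0.0007
```

Call:
send_rows(
  steps=[0.0,0,0,0.0004,0,0.0,0,0,0.0004,0],
)

```text
time: 22.4
position: [0.5683, -0.0474, 0.1566]
tool_rot: [0.083, 0.997, -0.003, 0.001]
ft_force: [-1.4, 0.4, 3.0]
grip_width: 0.0003
```

Call:
send_rows(
  steps=[0.0,0,0,0.0004,0,0.0,0,0,0.0004,0],
)

```text
time: 22.65
position: [0.5683, -0.0474, 0.1563]
tool_rot: [0.083, 0.997, -0.003, 0.001]
ft_force: [-2.3, 1.1, 4.1]
grip_width: 0.0009
```

Call:
send_rows(
  steps=[0.0,0,0,0.0003,0,0.0,0,0,0.0003,0],
)

```text
time: 22.9
position: [0.5683, -0.0474, 0.1563]
tool_rot: [0.083, 0.997, -0.003, 0.001]
ft_force: [-0.5, 0.2, 5.6]
grip_width: 0.0005
```

Call:
send_rows(
  steps=[0.0,0,0,0.0006,0,0.0,0,0,0.0006,0],
)

```text
time: 23.15
position: [0.5683, -0.0474, 0.1562]
tool_rot: [0.083, 0.997, -0.003, 0.001]
ft_force: [-2.0, 1.4, 6.9]
grip_width: 0.0003
```

```bash
python3 -c "
from h import *
obs();tt('t18',2);obs()
"
```

```text
t 23.15 p [ 0.5683 -0.0474  0.1562] stand xy 0.0008 -0.0001 F [-1.97  1.37  6.92] w 0.0003
t 23.15 p [ 0.5683 -0.0474  0.1562] stand xy 0.0008 -0.0001 F [-1.97  1.37  6.92] w 0.0003
t180 slope 0.0038 z0 0.0773 n 113 ymin -0.1683 ymax 0.1297 sd 0.0028
t181 slope 0.0035 z0 0.0778 n 112 ymin -0.1691 ymax 0.1299 sd 0.0030
t 23.25 p [ 0.5683 -0.0474  0.1562] stand xy 0.0008 -0.0001 F [-1.55  0.51  6.43] w 0.0004
```

Call:
send_rows(
  steps=[0.0,0,0,0.001,0,0.0,0,0,0.0013,0,0.0,0,0,0.0013,0],
)

```text
time: 23.62
position: [0.5683, -0.0474, 0.1561]
tool_rot: [0.083, 0.997, -0.003, 0.001]
ft_force: [-3.3, 1.2, 10.4]
grip_width: 0.0001
```

```bash
python3 -c "
from h import *
tt('t19',2);obs()
"
```

```text
t 23.62 p [ 0.5683 -0.0474  0.1561] stand xy 0.0009 -0.0001 F [-3.29  1.24 10.37] w 0.0001
t190 slope -0.0020 z0 0.0770 n 109 ymin -0.1687 ymax 0.1295 sd 0.0028
t191 slope 0.0002 z0 0.0768 n 112 ymin -0.1684 ymax 0.1292 sd 0.0025
t 23.73 p [ 0.5683 -0.0474  0.1561] stand xy 0.0009 -0.0001 F [-3.2   1.36 10.42] w 0.0003
```

Call:
send_rows(
  steps=[0.0,0,0,0.0018,0,0.0,0,0,0.0018,0,0.0,0,0,0.0018,0],
)

```text
time: 24.1
position: [0.5684, -0.0474, 0.1559]
tool_rot: [0.082, 0.997, -0.003, 0.002]
ft_force: [-3.8, 1.7, 12.8]
grip_width: 0.0003
```

Call:
send_rows(
  steps=[0.0,0,0,0.0,0,0.0,0,0,-0.0015,0,0.0,0,0,-0.004,0,0.0,0,0,-0.008,0,0.0,0,0,-0.012,0,0.0,0,0,-0.018,0,0.0,0,0,-0.04,0,0.0,0,0,-0.08,0],
)

```text
time: 25.1
position: [0.5672, -0.0468, 0.2353]
tool_rot: [0.082, 0.997, -0.003, -0.0]
ft_force: [0.7, -0.1, 0.3]
grip_width: -0.0
```

```bash
python3 -c "
from h import *
tt('t20',2);obs();go(0,-.22,.24)
"
```

```text
t 25.1 p [ 0.5672 -0.0468  0.2353] stand xy -0.0004 0.0003 F [ 0.71 -0.07  0.29] w -0.0
t200 slope 0.0023 z0 0.0770 n 88 ymin -0.1683 ymax 0.1298 sd 0.0028
t201 slope 0.0030 z0 0.0771 n 85 ymin -0.1683 ymax 0.1298 sd 0.0028
t 25.2 p [ 0.5714 -0.0478  0.2405] stand xy 0.0039 0.0 F [ 0.46  0.66 -0.16] w 0.0005
t 25.2 p [ 0.5714 -0.0478  0.2405] stand xy 0.0039 0.0 F [ 0.46  0.66 -0.16] w 0.0005
delta [ 0.0039 -0.22    0.0019] turn 0.0001
```

Move clear and check unobstructed.

Call:
send_rows(
  steps=[0.0,0,0.05,-0.02,0,0.0,0,0.1,-0.03,0,0.0,0,0.15,-0.03,0,0.0,0,0.2,-0.03,0,0.0,0,0.25,-0.03,0,0.0,0,0.3,-0.03,0,0.0,0,0.3,-0.03,0,0.0,0,0.3,-0.03,0],
)

```text
time: 26.2
position: [0.6198, 0.2479, 0.2676]
tool_rot: [0.082, 0.997, -0.005, 0.006]
ft_force: [0.3, -0.2, 0.1]
grip_width: 0.0008
```

```bash
python3 -c "
from h import *
tt('t21',4);grab('side','s21');crop('s21',220,140,330,300,5,'cs21')
P=bar(load('t212'));k=(abs(P[:,0])<.01)&(abs(P[:,1])<.01)&(P[:,2]>.14)&(P[:,2]<.19);print('cap z',k.sum(),P[k].mean(0))
a,b=cv2.imread('pics/top0.png'),cv2.imread('pics/t212.png');cv2.imwrite('pics/cmp.png',np.vstack([a,b])[::1])
cv2.imwrite('pics/full21.png',b)
"
```

```text
t 26.2 p [0.6198 0.2479 0.2676] stand xy 0.0031 0.2997 F [ 0.33 -0.18  0.13] w 0.0008
t210 slope 0.0016 z0 0.0772 n 364 ymin -0.1689 ymax 0.1299 sd 0.0027
t211 slope -0.0008 z0 0.0771 n 367 ymin -0.1679 ymax 0.1292 sd 0.0029
t212 slope 0.0035 z0 0.0771 n 363 ymin -0.1681 ymax 0.1293 sd 0.0026
t213 slope 0.0043 z0 0.0773 n 368 ymin -0.1686 ymax 0.1297 sd 0.0028
cap z 62 [-1.78820665e-05  2.58173485e-04  1.67358340e-01]
```

View pics/cs21.png

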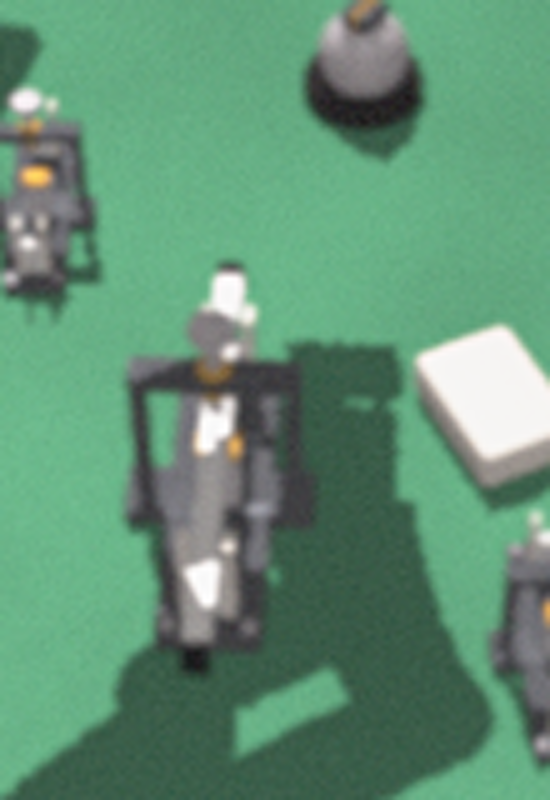

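View pics/full21.png

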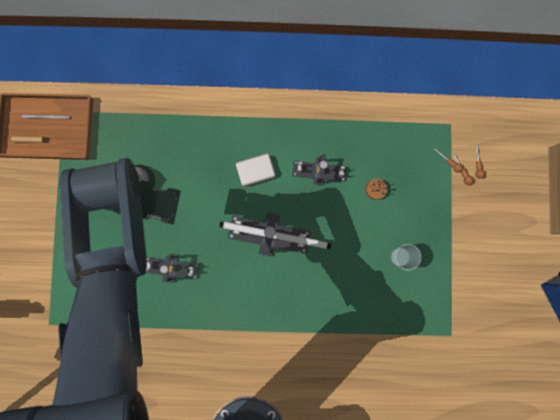

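```bash
python3 -c "
from h import *
print(hand_in())"
```

```text
the job is handed in; nothing more can be done
None
```

I balanced the bar level on the knife edge, marked it with the punch, and handed the job in at about 26 s of robot time.

- **Balancing:** I pushed the bar along −y in small steps, letting go after each to read its tilt from the camera depth. The last push went about 1.4 mm too far (tilt +0.016 rad). I nudged it back from the −y end, and left alone it then read about +0.002 rad.
- **Punching:** I pressed the punch slowly to about 10 N and then 12.8 N measured at the wrist. That puts roughly 7 to 9 N on the bar beyond the spring, and an estimated 13 N on the knife edge. There was a side force of up to about 4 N during the press, and I did not measure the force on the bar directly or look for the mark itself.
- **Last checks:** With the arm clear, the tilt read −0.001 to +0.004 rad over four pictures, which is camera noise around level. The punch cap was back up at 167 mm. In the last pictures the other things on the bench were where they started; the arm partly hid the ball vise in the top view. No check failed.

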